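# Unstack the lids and close the four containers

## Task

The lids of the two food pans, the measuring jug and the small sauce pot on the prep table have come back from washing in one stack. Take the stack apart and close each of the four containers with its own lid, fully seated and square, grip upwards. Leave the containers standing where they are and do not disturb the salt shaker or the label roll.

Things in the scene. Friction and masses are not known exactly. Their poses are not given: they have to be found in the camera images.
- wide_lid_center (a point): Bottom lid of the stack, for the black pan: steel plate 180 (x) x 164 x 4 mm; below it a collar 128 x 112, 30 deep (hollow; 10 mm play a side in the pan); on top a black bar grip 40 (x) x 14 x 26 high. 0.3 kg. Point: on the axis at the plate's underside (= mouth point when seated), 30 mm above the collar's foot, 30 below the grip's top. z up.
- narrow_lid_center (a point): Second lid from below, for the steel pan: steel plate 178 (x) x 117 x 4 mm; collar 128 x 68, 30 deep (hollow); black bar grip 40 (x) x 14 x 26 high. 0.22 kg. Point: on the axis at the plate's underside (= mouth point when seated), 30 mm above the collar's foot, 30 below the grip's top. z up.
- jug_lid_center (a point): Third lid from below, for the jug: round steel plate 96 mm across, 4 thick; collar 58 across, 30 deep (hollow); round black knob 22 across, 26 high. 0.13 kg. Point: on the axis at the plate's underside (= mouth point when seated), 30 mm above the collar's foot, 30 below the grip's top. z up.
- pot_lid_center (a point): Topmost lid, for the sauce pot: round steel plate 78 mm across, 4 thick; collar 46 across, 30 deep (hollow); black knob 22 across, 26 high. 0.09 kg. Each lid's collar stands over the grip of the lid below, 34 mm a step. Point: on the axis at the plate's underside (= mouth point when seated), 30 mm above the collar's foot, 30 below the grip's top. z up.
- wide_pan_mouth (a point): Loose open black food pan, 184 (x) x 169 (y) mm over the rim, 125 mm high, inside about 148 x 132 mm. The point is the centre of its mouth at rim height; z up, x along the longer rim side.
- narrow_pan_mouth (a point): Loose open stainless food pan, 182 (x) x 121 (y) mm over the rim, 95 mm high, inside about 148 x 88 mm. The point is the centre of its mouth at rim height; z up, x along the longer rim side. (A second such pan stands far back by the wall: not this one.)
- jug_mouth (a point): Loose clear-plastic measuring jug, 129 mm high, 91 mm across the round mouth, handle on its -x side reaching 74 mm from the mouth's centre. The point is the centre of its mouth at rim height; z up.
- sauce_pot_mouth (a point): Loose small round steel sauce pot, 72 mm across, 75 mm high, inside 66 mm across. The point is the centre of its mouth at rim height; z up.
- shaker_center (a point): Bystander: salt shaker, 44 mm across, 90 mm high, standing behind the work; the point is half-way up.
- label_roll_center (a point): Bystander: white roll of labels lying flat, 62 mm across, 28 mm high; the point is half-way up.
There are look-alikes about, which are no part of the job. What is shaped like the part that bears jug_lid_center but red is not meant.

How it is judged:
By the outcome, as a careful person would: the job done as asked, in the order asked, and still so for the second after the job is handed in, with the robot touching nothing.
It also fails if it takes over 128 s, if anything falls off the work surface, if the arm or the gripper's body presses on something with over 40 N, if the wrist force passes 120 N, or if a joint passes its speed limit or range.

## Robot

A 6-joint arm with a two-finger parallel gripper is mounted at the origin on a cart in front of the work surface, level with it; the furniture and walls round the work are solid. World frame = base frame: x ahead of the robot, y to its left, z up, the work surface at z = 0. Lengths are in m, angles in degrees, forces in N, time in s.
With the tool pointing down it reaches from about 0.275 to 0.75 m from the base axis. Payload 10.2 kg.
Tool frame: the origin (TCP) lies at the very end of the fingers, on their centre line; the grasp point (between the pads) lies 19 mm behind it; x points along the fingers, z is the direction in which the jaws open and shut, and the axes are right-handed (so a half turn about x gives the same grasp; the last joint's range is limited). The gripper opens to 85 mm and grips with 20 to 120 N. Pads are 22 mm wide; open, the fingers measure 114 mm over their backs; the gripper's body (76 mm by 85 mm) begins 54 mm behind the grasp point. The pads swing forward as they close: fully open they stand 13 mm farther back than shut.
Start: joints at [-82.07, 17.928, 85.812, -0, 76.261, -12.8], TCP at [0.186, -0.491, 0.231] pointing down, gripper open.
Joint ranges: [-168.41, 168.41], [-55.51, 124.54], [10.69, 146.95], [-70.63, 250.63], [1, 178], [-165.06, 165.06]. Speed limits (degrees/s): [136.94, 136.94, 172.46, 180, 180, 180].

## Interface

Orientations are given as a 3x3 rotation matrix whose columns are the frame's x, y, z axes.
In Python, from workcell import * gives the robot as it stands.
- The arm moves only by the tool servo_tool, never from a script. Its argument "increments" is text: rows parted by semicolons, each of 5 numbers parted by spaces: the shift along the tool's x, y, z in cm, then the turn about the tool's x in degrees, then the opening, from 0 (shut) to 1 (fully open). A call has 1 to 20 rows; each row is the pose to reach, as a shift and turn from the pose commanded when the call began, along the tool's axes at that moment; what a row does not reach only later rows make up. A row lasts 1/8 s, in which the tool goes at most 62.5 mm and 10.7 degrees, less where a joint would pass 70% of its speed; a pose out of reach is approached as far as the arm can. A call with a gripper value outside its range is refused whole. The fingers move at their own pace and stop on an object; the grip force is fixed at half the most. Time passes only in rows, so rows that repeat a pose let the fingers close. It gives the time, the measured TCP pose, the force and the opening at its end, in the units of the state.
- read_state(): the state, without advancing time (a new reading comes with each control period).
- get_image(name): name is "scene" or "top" or "wrist"; returns a dict with "image" (480x640x3 uint8, red, green, blue), "camera_matrix" (3x3 intrinsics, pixels), "T" (4x4, takes a point from camera to world coordinates). Camera axes: x right, y up, looking along -z (the intrinsics and any distortion apply to the point x, -y, -z); pixel columns grow to the right and rows downward; lengths in m; the calibration is good to about 2 mm. A picture is of the moment at which its call begins. There is no depth.
- sign_off(): hands the job in, once; it reports no verdict.
The state is a dict: "time": time; "joint_positions": joint angles; "qvel": joint speeds; "joint_torque": joint torques, N m; "ee_pos": TCP position; "ee_rot": TCP orientation; "ft_force": force on the tool from outside, world axes, zero at the start; "moment": the same for the moment, N m; "width": finger opening in m.
Only numpy, scipy, OpenCV 4.12 (cv2) and the standard library are available. Lean on these libraries where they do the work, as an engineer would, in place of code of your own. Each camera call takes 0.05 s, during which the arm holds its last target.

## Working session

There is one attempt and no reset: what is moved stays moved. The work goes in short steps, Python scripts to look and compute and a tool call to move; the robot and the scene stay as the last step left them, time stands still between calls to the robot, and variables do not carry over. Pictures are saved under pics/ and viewed, and the job is handed in when it is done.

Besides the shell and the picture viewer there is one more tool, called after ">>>" as name(argument=value, ...) on one line, values as JSON. servo_tool: Moves the arm, as the interface text tells. Its arguments: {"type":"object","properties":{"increments":{"type":"string"}},"required":["increments"]}

```bash
ls; mkdir -p pics; python3 - <<'E'
from workcell import *
import cv2, numpy as np
s=read_state(); print({k:np.round(v,4).tolist() for k,v in s.items()})
for n in ["scene","top","wrist"]:
    d=get_image(n); cv2.imwrite(f"pics/{n}0.png",cv2.cvtColor(d["image"],cv2.COLOR_RGB2BGR)); np.savez(f"pics/{n}0.npz",K=d["camera_matrix"],T=d["T"],im=d["image"])
    print(n,[k for k in d],np.round(d["camera_matrix"],1).tolist(),np.round(d["T"],3).tolist())
E
```

```text
pics
{'time': 0.0, 'joint_positions': [-82.0694, 17.9592, 85.8554, 0.0028, 76.261, -12.8012], 'qvel': [-0.0707, 0.0003, -0.0874, 0.0125, 0.0415, -0.0126], 'joint_torque': [-0.0012, -41.227, -25.9739, -0.0002, 0.0042, -0.0], 'ee_pos': [0.1858, -0.4907, 0.2307], 'ee_rot': [[-0.0001, 0.9353, 0.354], [0.0013, 0.354, -0.9353], [-1.0, 0.0003, -0.0013]], 'ft_force': [-0.7822, 0.4711, -0.0722], 'moment': [-0.0041, 0.0043, 0.0553], 'width': 0.0852}
scene ['image', 'camera_matrix', 'T'] [[457.7, 0.0, 320.2], [0.0, 457.7, 243.5], [0.0, 0.0, 1.0]] [[-0.801, 0.33, -0.5, -0.001], [-0.598, -0.473, 0.647, 0.781], [-0.023, 0.817, 0.576, 0.784], [0.0, 0.0, 0.0, 1.0]]
top ['image', 'camera_matrix', 'T'] [[534.0, 0.0, 322.9], [0.0, 534.0, 238.6], [0.0, 0.0, 1.0]] [[0.014, 0.994, -0.11, 0.436], [-1.0, 0.015, 0.01, 0.019], [0.012, 0.11, 0.994, 1.479], [0.0, 0.0, 0.0, 1.0]]
wrist ['image', 'camera_matrix', 'T'] [[383.6, 0.0, 325.7], [0.0, 383.6, 239.3], [0.0, 0.0, 1.0]] [[0.354, 0.903, 0.245, 0.249], [-0.935, 0.342, 0.091, -0.468], [-0.002, -0.261, 0.965, 0.373], [0.0, 0.0, 0.0, 1.0]]
```

View pics/scene0.png

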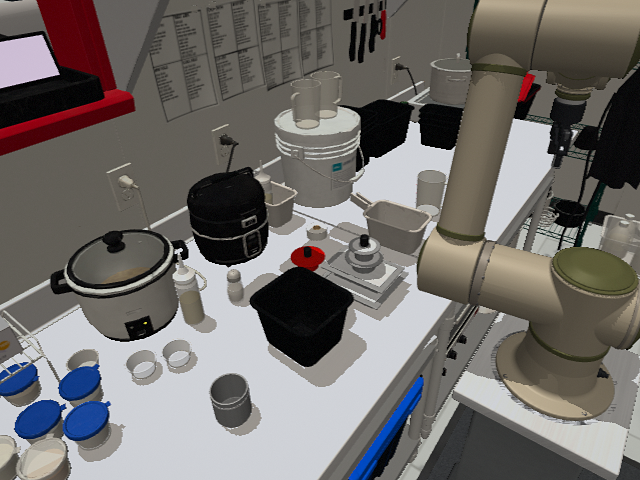

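View pics/top0.png

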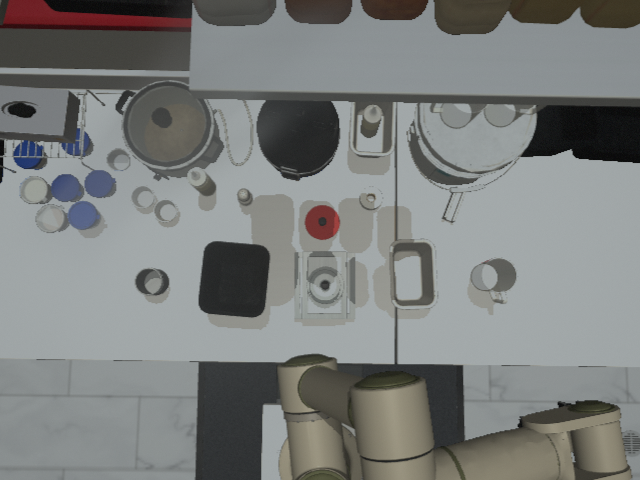

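View pics/wrist0.png

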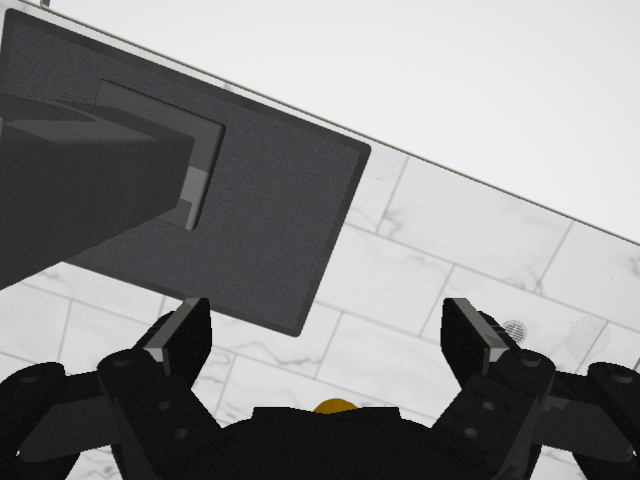

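```bash
cat > h.py <<'E'
import numpy as np, cv2
def ray(K,T,uv):
    uv=np.asarray(uv,float).reshape(-1,2)
    d=np.c_[(uv[:,0]-K[0,2])/K[0,0],-(uv[:,1]-K[1,2])/K[1,1],-np.ones(len(uv))]
    return T[:3,3],d@T[:3,:3].T
def onz(c,uv,z):
    o,d=ray(c["K"],c["T"],uv); t=(z-o[2])/d[:,2]; return o+t[:,None]*d
def proj(c,p):
    p=np.asarray(p,float).reshape(-1,3); q=(p-c["T"][:3,3])@c["T"][:3,:3]
    return np.c_[c["K"][0,2]+c["K"][0,0]*q[:,0]/-q[:,2], c["K"][1,2]-c["K"][1,1]*q[:,1]/-q[:,2]]
def grab(n,name):
    from workcell import get_image
    d=get_image(n); np.savez(f"pics/{name}.npz",K=d["camera_matrix"],T=d["T"],im=d["image"])
    return np.load(f"pics/{name}.npz")
def crop(c,name,x0,x1,y0,y1,s):
    im=cv2.cvtColor(c["im"],cv2.COLOR_RGB2BGR)[y0:y1,x0:x1]
    cv2.imwrite(f"pics/{name}.png",cv2.resize(im,None,fx=s,fy=s,interpolation=cv2.INTER_NEAREST))
E
python3 - <<'E'
from h import *
t=np.load("pics/top0.npz"); s=np.load("pics/scene0.npz")
crop(t,"tc",120,320,180,330,4); crop(t,"td",280,480+50,180,330,3);crop(s,"sc",200,450,170,340,3)
E
```

```text
(no output)
```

View pics/tc.png

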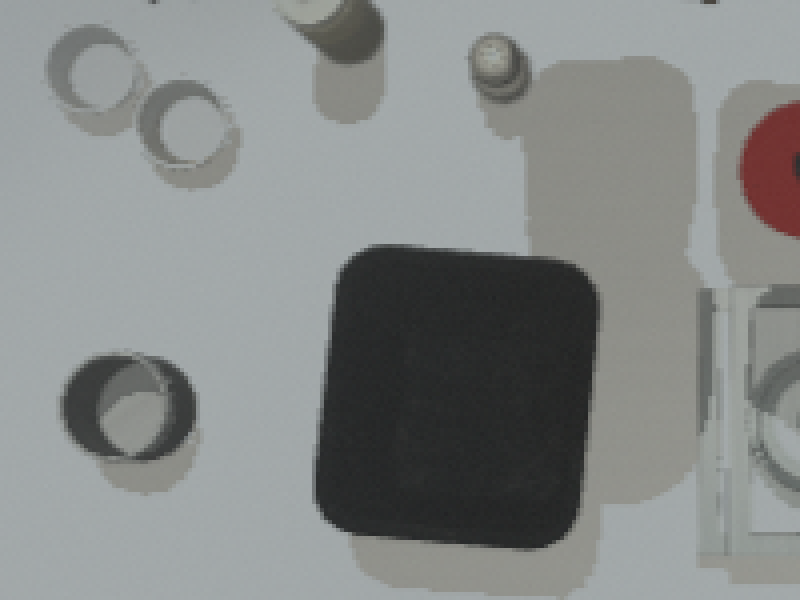

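View pics/td.png

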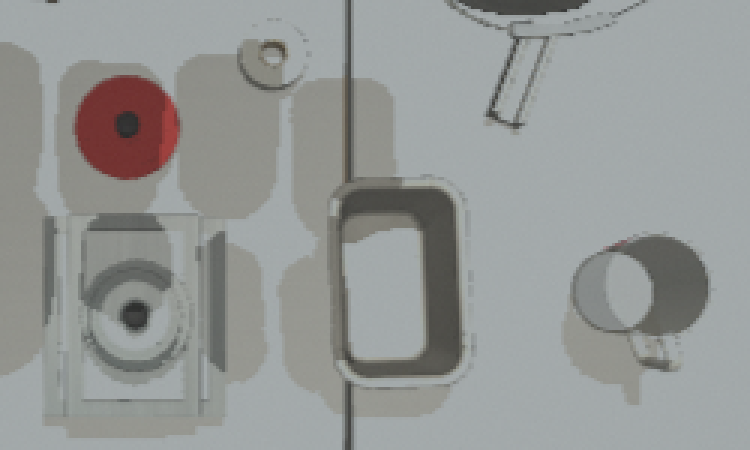

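View pics/sc.png

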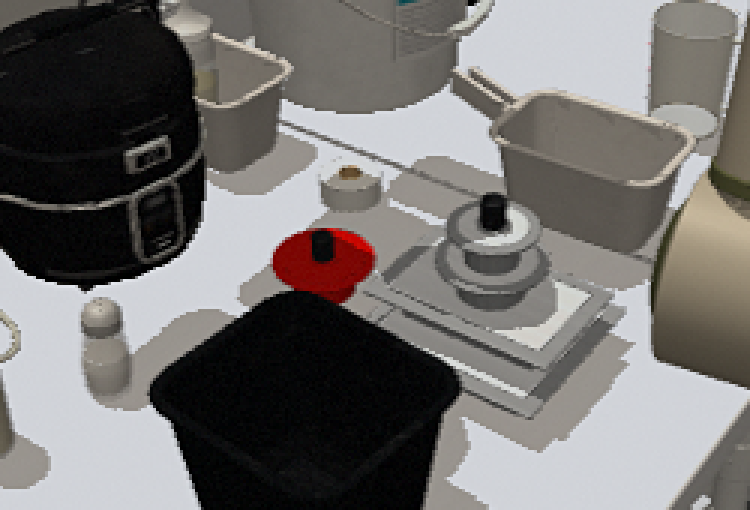

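```bash
python3 - <<'E'
from h import *
t=np.load("pics/top0.npz"); im=t["im"].astype(int)
g=im.max(2)
m=((g<80)).astype(np.uint8); m[:225]=0;m[:, :190]=0;m[:,280:]=0;m[330:]=0
cn=max(cv2.findContours(m,0,1)[0],key=cv2.contourArea)
P=onz(t,cn[:,0],0.125)[:,:2]; r=cv2.minAreaRect((P*1000).astype(np.float32)); print("black",r)
# pot: mask dark-ish outer
def pts(uv,z): return np.round(onz(t,uv,z),4)
# pot rim ellipse from crop: left edge 62, top 352, bottom 462 ; 
print("potmouth guess", pts([[120+115/4,180+407/4]],0.075))
f=lambda a,b:(280+a/3,180+b/3)
print("knob pot",pts([f(134,316)],0.162))
print("potlid plate",pts([f(80,316),f(190,316),f(134,262),f(134,370)],0.136))
print("jug mouth",pts([f(657,285)],0.129), pts([f(710,285),f(605,285),f(657,236),f(657,336)],0.129)) 
print("steel corners",pts([f(328,178),f(465,180),f(470,384),f(335,387)],0.095))
print("wide plate corners", pts([f(43,215),f(45,415),f(225,415),f(224,215)],0.034))
print("narrow plate corners", pts([f(67,214),f(65,415),f(203,415),f(202,214)],0.068))
print("shaker top",pts([(120+495/4,180+55/4)],0.09),"label",pts([f(272,50)],0.028),"red",pts([f(127,126)],0.04))
E
```

```text
black ((480.9953308105469, 228.39547729492188), (166.6767120361328, 183.16111755371094), 85.88508605957031)
potmouth guess [[0.4711 0.4579 0.075 ]]
knob pot [[ 4.663e-01 -4.000e-04  1.620e-01]]
potlid plate [[ 4.662e-01  4.430e-02  1.360e-01]
 [ 4.675e-01 -4.760e-02  1.360e-01]
 [ 5.120e-01 -2.000e-04  1.360e-01]
 [ 4.221e-01 -1.400e-03  1.360e-01]]
jug mouth [[ 0.4994 -0.4424  0.129 ]] [[ 0.5001 -0.4873  0.129 ]
 [ 0.4988 -0.3983  0.129 ]
 [ 0.5409 -0.4433  0.129 ]
 [ 0.4565 -0.4414  0.129 ]]
steel corners [[ 0.5899 -0.1686  0.095 ]
 [ 0.59   -0.2881  0.095 ]
 [ 0.4137 -0.2908  0.095 ]
 [ 0.4096 -0.1747  0.095 ]]
wide plate corners [[ 0.5591  0.0812  0.034 ]
 [ 0.3801  0.0759  0.034 ]
 [ 0.3823 -0.0848  0.034 ]
 [ 0.5615 -0.0826  0.034 ]]
narrow plate corners [[ 0.5574  0.0586  0.068 ]
 [ 0.3816  0.0572  0.068 ]
 [ 0.3833 -0.0631  0.068 ]
 [ 0.5592 -0.0607  0.068 ]]
shaker top [[0.7055 0.2152 0.09  ]] label [[ 0.7151 -0.1261  0.028 ]] red [[0.6407 0.0065 0.04  ]]
```

>>> servo_tool(increments="-5 0 0 0 1; -10 0 0 0 1; -12 5 1 7 1; -12 10 2 14 1; -12 15 3 20.7 1; -12 20 4 20.7 1; -12 25.5 4.2 20.7 1; -12 25.5 4.2 20.7 1; -12 25.5 4.2 20.7 1")

```text
time: 1.27
ee_pos: [0.4388, -0.4402, 0.351]
ee_rot: [[-0.001, 1.0, 0.001], [0.0, 0.001, -1.0], [-1.0, -0.001, -0.0]]
ft_force: [-0.4, -0.6, -0.3]
width: 0.0853
```

```bash
python3 - <<'E'
from workcell import *
from h import *
c=grab("wrist","w1"); crop(c,"w1",0,640,0,480,1)
s=read_state(); print(s["ee_pos"],s["ee_rot"].round(4).tolist() if hasattr(s["ee_rot"],'round') else s["ee_rot"]); print(c["T"].round(4))
E
```

```text
[ 0.43838268 -0.44047017  0.35122739] [[-0.0004, 1.0, -0.0004], [0.0001, -0.0004, -1.0], [-1.0, -0.0004, -0.0001]]
[[ 4.000e-04  9.651e-01  2.621e-01  5.059e-01]
 [-1.000e+00  7.000e-04 -9.000e-04 -4.411e-01]
 [-1.100e-03 -2.621e-01  9.651e-01  4.927e-01]
 [ 0.000e+00  0.000e+00  0.000e+00  1.000e+00]]
```

View pics/w1.png

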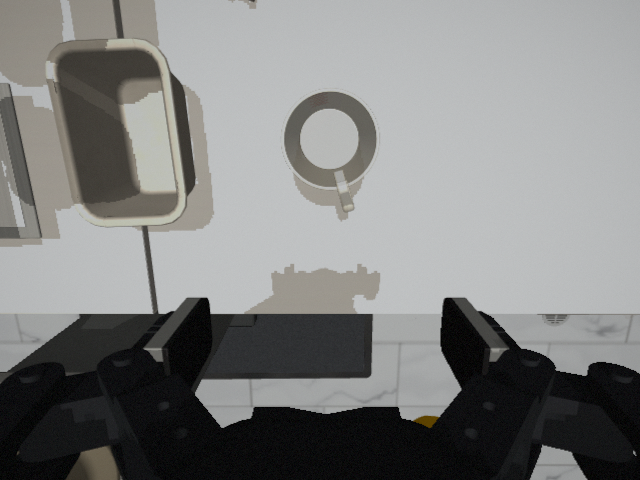

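>>> servo_tool(increments="0 0 -5 0 1; 0 0 -10 0 1; 0 0 -15 0 1; 0 0 -20 0 1; 0 0 -20 0 1; 0 0 -20 0 1")

```text
time: 2.08
ee_pos: [0.4385, -0.241, 0.3515]
ee_rot: [[0.0, 1.0, -0.001], [-0.001, -0.001, -1.0], [-1.0, 0.0, 0.001]]
ft_force: [-0.5, 0.1, 0.5]
width: 0.0853
```

```bash
python3 - <<'E'
from h import *
c=grab("wrist","w2"); crop(c,"w2",0,640,0,480,1)
c=np.load("pics/w1.npz"); print(onz(c,[[331,139],[282,139],[380,139],[331,88],[331,189]],.129))
E
```

```text
[[ 0.5025602  -0.44550832  0.129     ]
 [ 0.50253991 -0.40055267  0.129     ]
 [ 0.50258049 -0.49045181  0.129     ]
 [ 0.54634827 -0.44533168  0.129     ]
 [ 0.4566668  -0.44569345  0.129     ]]
```

View pics/w2.png

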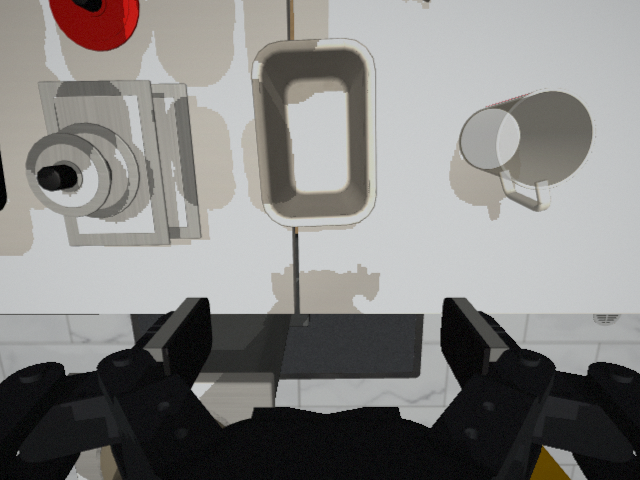

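>>> servo_tool(increments="0 0 -5 0 1; 0 0 -10 0 1; 0 0 -15 0 1; 0 0 -20 0 1; 0 0 -24 0 1; 0 0 -24 0 1; 0 0 -24 0 1")

```text
time: 3.0
ee_pos: [0.4392, -0.0012, 0.351]
ee_rot: [[-0.001, 1.0, -0.001], [-0.0, -0.001, -1.0], [-1.0, -0.001, 0.0]]
ft_force: [0.2, 0.6, -0.2]
width: 0.0851
```

```bash
python3 - <<'E'
from h import *
c=grab("wrist","w3"); crop(c,"w3",0,640,0,480,1)
E
```

```text
(no output)
```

View pics/w3.png

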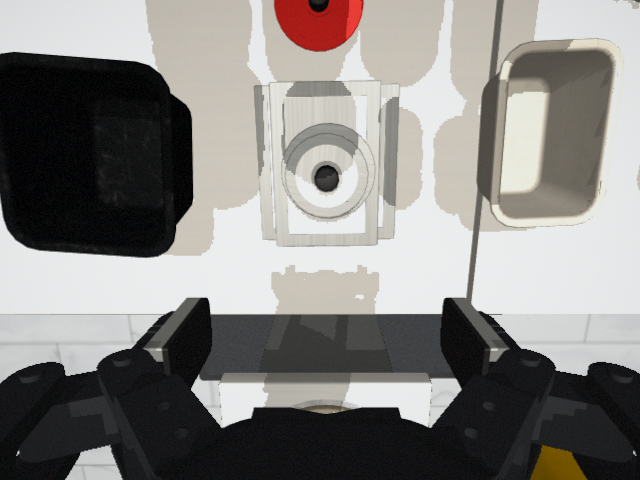

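>>> servo_tool(increments="0 0 -5 0 1; 0 0 -10 0 1; 0 0 -15 0 1; 0 0 -20 0 1; 0 0 -25 0 1; 0 0 -30 0 1; 0 0 -35 0 1; 0 0 -35 0 1; 0 0 -35 0 1")

```text
time: 4.18
ee_pos: [0.4396, 0.3488, 0.351]
ee_rot: [[-0.0, 1.0, -0.001], [-0.001, -0.001, -1.0], [-1.0, -0.0, 0.001]]
ft_force: [0.6, -0.2, 0.3]
width: 0.0851
```

```bash
python3 - <<'E'
from h import *
c=grab("wrist","w4"); crop(c,"w4",0,640,0,480,1)
E
```

```text
(no output)
```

View pics/w4.png

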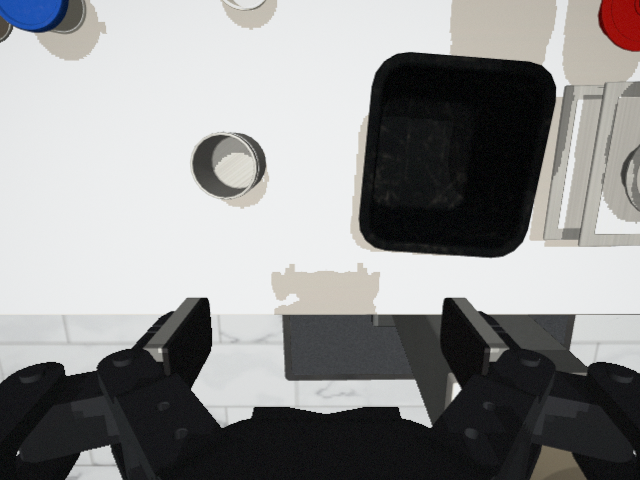

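```bash
python3 - <<'E'
from h import *
a=np.load("pics/w2.npz");b=np.load("pics/w3.npz");d=np.load("pics/w4.npz")
A=a["im"][30:235,245:385];B=b["im"][70:255,245:410];D=d["im"][120:210,180:280]
R=lambda x,s:cv2.resize(x,None,fx=s,fy=s,interpolation=cv2.INTER_NEAREST)
o=np.zeros((600,800,3),np.uint8)
x=R(A,2.8);o[:x.shape[0],:x.shape[1]]=x
y=R(D,3.9);o[:y.shape[0],400:400+y.shape[1]]=y[:,:400]
cv2.imwrite("pics/m1.png",o[...,::-1]); cv2.imwrite("pics/m2.png",R(B,3)[...,::-1])
g=d["im"].max(2)
m=(g<60).astype(np.uint8);m[:40]=0;m[275:]=0;m[:,:340]=0;m[:,558:]=0
cn=max(cv2.findContours(m,0,1)[0],key=cv2.contourArea)
print(cv2.boundingRect(cn)); P=onz(d,cn[:,0],0.125)[:,:2]; print("black",cv2.minAreaRect((P*1000).astype(np.float32)))
k=b["im"].max(2);m=(k<70).astype(np.uint8);m[:160]=0;m[200:]=0;m[:,:300]=0;m[:,350:]=0
cn=max(cv2.findContours(m,0,1)[0],key=cv2.contourArea);e=cv2.minEnclosingCircle(cn);print(e,onz(b,e[0],.162))
E
```

```text
(359, 53, 197, 204)
black ((482.8298034667969, 228.0096435546875), (166.61856079101562, 181.53106689453125), 85.78630065917969)
((326.5, 178.0), 13.086352348327637) [[ 0.47099281 -0.00257749  0.162     ]]
```

View pics/m1.png

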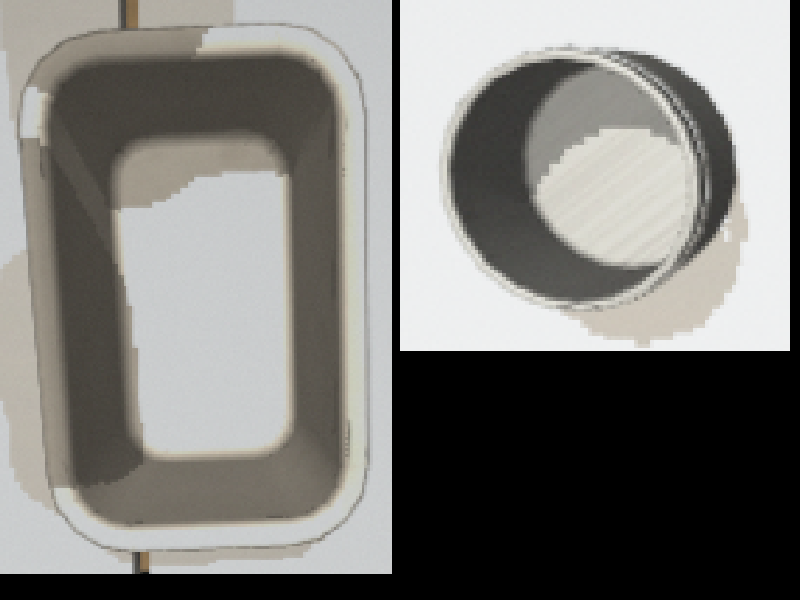

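View pics/m2.png

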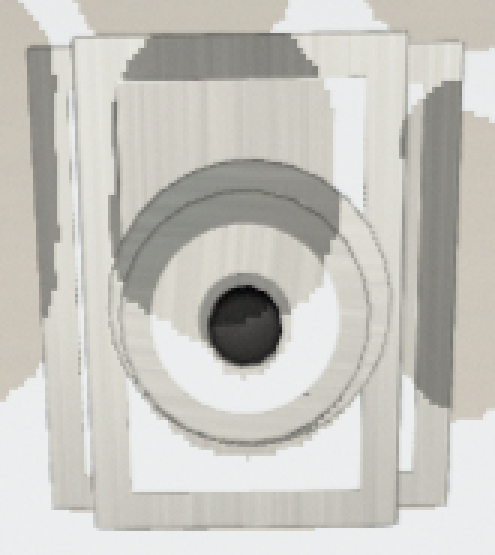

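```bash
python3 - <<'E'
from h import *
a=np.load("pics/w2.npz");b=np.load("pics/w3.npz");d=np.load("pics/w4.npz")
p=lambda c,l,s,ox,oy,z: np.round(onz(c,np.array(l,float)/s+[ox,oy],z)[:,:2],4)
print("steel L",p(a,[(22,150),(48,470)],2.8,245,30,.095).tolist(),"R",p(a,[(366,150),(367,450)],2.8,245,30,.095).tolist(),"T",p(a,[(100,30),(290,25)],2.8,245,30,.095).tolist(),"B",p(a,[(130,549),(310,546)],2.8,245,30,.095).tolist())
print("pot",p(d,[(170,178.5),(41,178),(298,178),(170,47),(170,310)],3.9,180,120,.075).tolist())
print("pot plate",p(b,[(245.5,316.5),(120,316),(371,316)],3,245,70,.136).tolist())
n=p(b,[(73,35),(408,33),(397,523),(95,527)],3,245,70,.068);w=p(b,[(27,47),(463,42),(447,506),(54,508)],3,245,70,.034)
for q in(n,w):
    print(q.tolist(),q.mean(0)); f=q[0]+q[1]-q[2]-q[3]; l=q[0]+q[3]-q[1]-q[2]; print("yaw",np.degrees(np.arctan2(f[1],f[0])),np.degrees(np.arctan2(-l[0],l[1])))
print("jugplate",p(b,[(109,310),(390,310),(249,159)],3,245,70,.102).tolist())
print(b["T"].round(4)[:3,3])
E
```

```text
steel L [[0.5542, -0.1712], [0.4427, -0.1753]] R [[0.5541, -0.2903], [0.4501, -0.2941]] T [[0.5919, -0.1994], [0.5934, -0.2634]] B [[0.4124, -0.2052], [0.4135, -0.2736]]
pot [[0.4752, 0.4575], [0.4754, 0.493], [0.4753, 0.4223], [0.51, 0.4551], [0.4388, 0.4601]]
pot plate [[0.4705, -0.0029], [0.4707, 0.0357], [0.4706, -0.0415]]
[[0.5598, 0.0563], [0.5603, -0.059], [0.385, -0.0612], [0.3835, 0.0548]] [ 0.47215  -0.002275]
yaw 0.6029196794010148 0.49541160083582114
[[0.5599, 0.0783], [0.5615, -0.0841], [0.3826, -0.0863], [0.3819, 0.076]] [ 0.471475 -0.004025]
yaw 0.7223797873905621 0.4058456695478802
jugplate [[0.4693, 0.0429], [0.4692, -0.0516], [0.5179, -0.0041]]
[ 0.5064 -0.0021  0.4928]
```

>>> servo_tool(increments="0 0 5 0 1; 0 0 10 0 1; 0 0 15 0 1; 0 1 20 0 1; 0 2 25 0 1; 0 3.1 30 0 1; 0 3.1 35.2 0 1; 4 3.1 35.2 0 0.6; 8 3.1 35.2 0 0.6; 12 3.1 35.2 0 0.6; 15 3.1 35.2 0 0.6; 15 3.1 35.2 0 0.6; 15 3.1 35.2 0 0.6; 15 3.1 35.2 0 0.6")

```text
time: 5.98
ee_pos: [0.4705, -0.0024, 0.2027]
ee_rot: [[0.002, 1.0, 0.0], [-0.001, 0.0, -1.0], [-1.0, 0.002, 0.001]]
ft_force: [0.6, 0.3, 0.1]
width: 0.0514
```

```bash
python3 - <<'E'
from h import *
c=grab("wrist","w5"); crop(c,"w5",0,640,0,480,1)
E
```

```text
(no output)
```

View pics/w5.png

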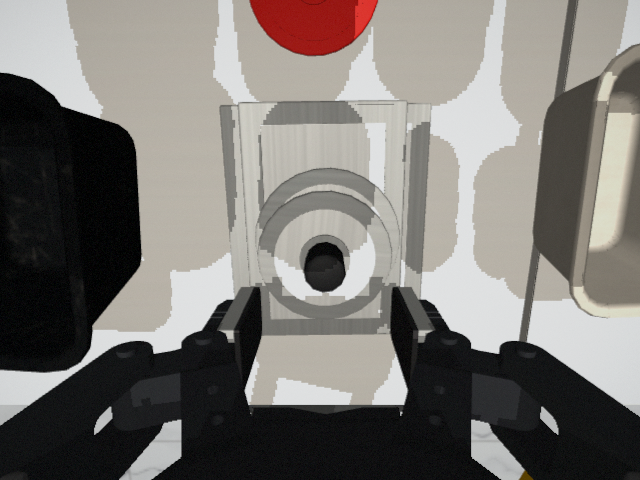

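```bash
python3 - <<'E'
from h import *
c=np.load("pics/w5.npz"); print(onz(c,[[324.5,274]],.162),c["T"][:3,3])
# where TCP-vertical line at knob height projects
print(proj(c,[[.4705,-.0024,.162],[.4705,-.0024,.2027]]))
E
```

```text
[[ 0.47002584 -0.00254969  0.162     ]] [ 0.53713648 -0.00318254  0.34459716]
[[324.202733   273.11475495]
 [323.80566391 307.92987887]]
```

>>> servo_tool(increments="3 0 0 0 0.6; 5 0 0 0 0.6; 6 0 0 0 0.6; 6.4 0 0 0 0.6; 6.4 0 0 0 0.6; 6.4 0 0 0 0.6; 6.4 0 0 0 0; 6.4 0 0 0 0; 6.4 0 0 0 0; 6.4 0 0 0 0; 6.4 0 0 0 0")

```text
time: 7.4
ee_pos: [0.4702, -0.002, 0.1377]
ee_rot: [[0.001, 1.0, 0.001], [-0.0, 0.001, -1.0], [-1.0, 0.001, 0.0]]
ft_force: [-1.2, 1.4, 5.6]
width: 0.0203
```

>>> servo_tool(increments="0 0 0 0 0; -0.5 0 0 0 0; -1.5 0 0 0 0; -3 0 0 0 0; -4.5 0 0 0 0; -6 0 0 0 0; -6 0 0 0 0; -6 0 0 0 0")

```text
time: 8.4
ee_pos: [0.4697, -0.002, 0.1969]
ee_rot: [[-0.001, 1.0, 0.001], [0.0, 0.001, -1.0], [-1.0, -0.001, -0.0]]
ft_force: [0.2, 0.5, -1.1]
width: 0.0199
```

```bash
python3 - <<'E'
from h import *
c=grab("wrist","w6"); crop(c,"w6",0,640,0,480,1);c=grab("scene","s6"); crop(c,"s6",200,450,130,320,3)
E
```

```text
(no output)
```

View pics/w6.png

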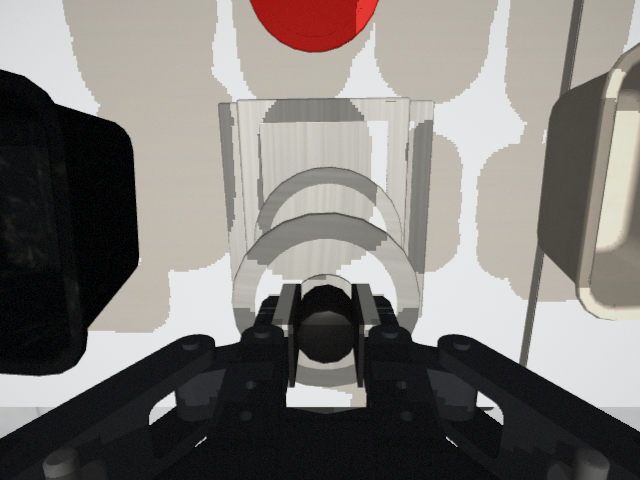

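View pics/s6.png

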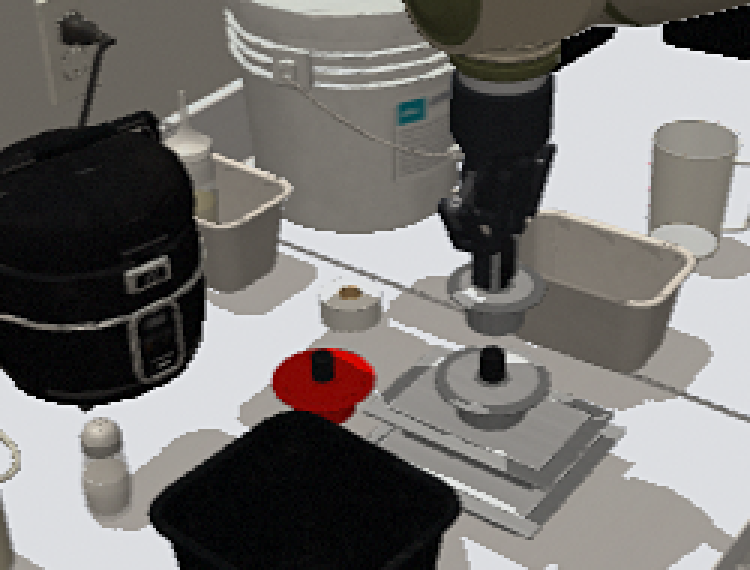

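>>> servo_tool(increments="-2 0 0 0 0; -4 0 -1 0 0; -6 0 -3 0 0; -6 0 -6 0 0; -6 0 -10 0 0; -6 0 -14 0 0; -6 0.5 -18 0 0; -6 0.5 -22 0 0; -6 0.5 -26 0 0; -6 0.5 -30 0 0; -6 0.5 -34 0 0; -6 0.5 -38 0 0; -6 0.5 -41 0 0; -6 0.5 -43 0 0; -4 0.5 -45 0 0; -1 0.5 -46 0 0; 3 0.5 -46 0 0; 5.5 0.5 -46 0 0; 5.5 0.5 -46 0 0; 5.5 0.5 -46 0 0")

```text
time: 11.0
ee_pos: [0.4752, 0.4582, 0.1435]
ee_rot: [[0.001, 1.0, 0.0], [0.001, 0.0, -1.0], [-1.0, 0.001, -0.001]]
ft_force: [0.7, 0.1, -0.7]
width: 0.0197
```

```bash
python3 - <<'E'
from h import *
c=grab("wrist","w7"); crop(c,"w7",120,520,120,420,2)
E
```

```text
(no output)
```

View pics/w7.png

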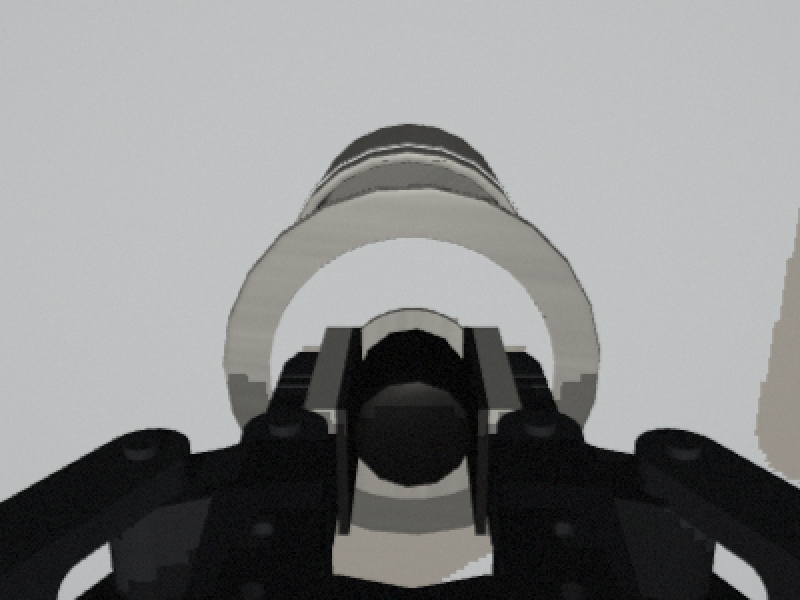

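>>> servo_tool(increments="1.5 0 0 0 0; 3 0 0 0 0; 4.5 0 0 0 0; 5.5 0 0 0 0; 6 0 0 0 0; 6.2 0 0 0 0; 6.3 0 0 0 0; 6.3 0 0 0 0; 6.3 0 0 0 0")

```text
time: 12.18
ee_pos: [0.4749, 0.458, 0.0808]
ee_rot: [[0.001, 1.0, 0.001], [0.0, 0.001, -1.0], [-1.0, 0.001, -0.0]]
ft_force: [-2.2, -2.2, 5.3]
width: 0.0198
```

>>> servo_tool(increments="0 0 0 0 0.35; 0 0 0 0 0.6; 0 0 0 0 0.6; 0 0 0 0 0.6; -1.5 0 0 0 0.6; -4 0 0 0 0.6; -8 0 0 0 0.6; -12 0 0 0 0.6; -12 -2 0 0 0.6; -12 -4 0 0 0.6; -12 -4 0 0 0.6")

```text
time: 13.55
ee_pos: [0.4341, 0.4583, 0.2008]
ee_rot: [[0.001, 1.0, 0.002], [0.001, 0.002, -1.0], [-1.0, 0.001, -0.001]]
ft_force: [0.2, -0.3, 0.0]
width: 0.0511
```

```bash
python3 - <<'E'
from h import *
c=grab("wrist","w8"); crop(c,"w8",220,420,100,250,4);c=grab("scene","s8"); crop(c,"s8",150,350,300,450,4)
E
```

```text
(no output)
```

View pics/w8.png

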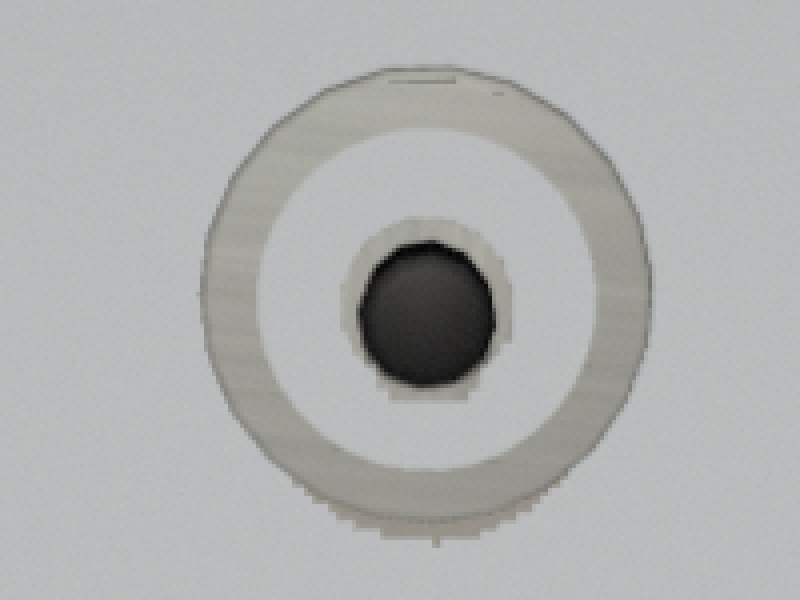

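View pics/s8.png

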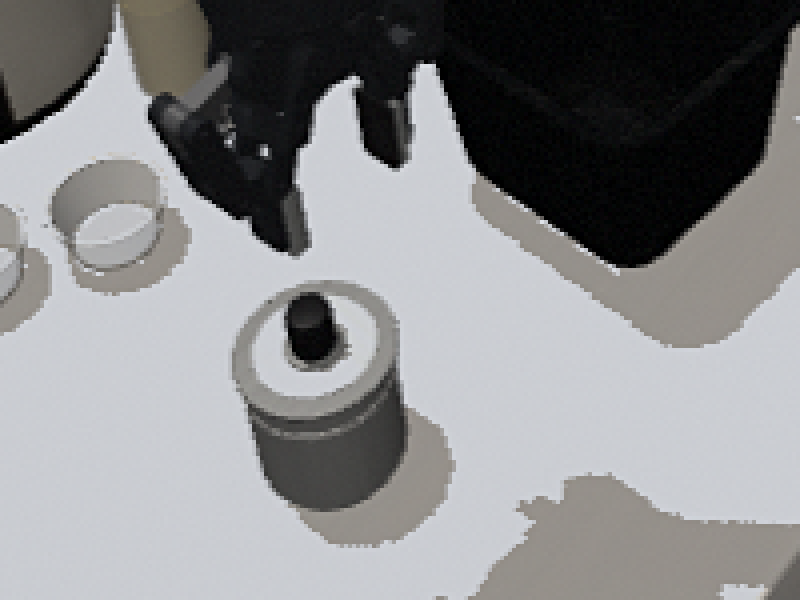

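```bash
python3 - <<'E'
from h import *
c=np.load("pics/w8.npz"); f=lambda a,b:(220+a/4,100+b/4)
print(onz(c,[f(427,312)],.105),onz(c,[f(200,295),f(652,295),f(427,66),f(427,522)],.079))
E
```

```text
[[0.47597575 0.45711542 0.105     ]] [[0.47604264 0.49570733 0.079     ]
 [0.47617721 0.41883191 0.079     ]
 [0.51324302 0.45717561 0.079     ]
 [0.43636988 0.45699984 0.079     ]]
```

>>> servo_tool(increments="-2.5 0 1 0 1; -5 0 5 0 1; -5 0 10 0 1; -5 1 15 0 1; -5 2 20 0 0.6; -5 3 25 0 0.6; -5 3.7 30 0 0.6; -5 3.7 35 0 0.6; -5 3.7 40 0 0.6; -5 3.7 44 0 0.6; -5 3.7 46 0 0.6; 0 3.7 46.1 0 0.6; 3 3.7 46.1 0 0.6; 3 3.7 46.1 0 0.6; 3 3.7 46.1 0 0.6")

```text
time: 15.52
ee_pos: [0.4729, -0.0035, 0.1707]
ee_rot: [[0.002, 1.0, 0.0], [-0.001, 0.0, -1.0], [-1.0, 0.002, 0.001]]
ft_force: [-0.4, 0.1, 0.5]
width: 0.0509
```

```bash
python3 - <<'E'
from h import *
c=grab("wrist","w9"); crop(c,"w9",0,640,0,480,1)
k=c["im"].max(2);m=(k<70).astype(np.uint8);m[:200]=0;m[300:]=0;m[:,:295]=0;m[:,365:]=0
cn=max(cv2.findContours(m,0,1)[0],key=cv2.contourArea);e=cv2.minEnclosingCircle(cn);print(e,onz(c,e[0],.128))
E
```

```text
((325.7003173828125, 268.104248046875), 24.353748321533203) [[ 0.47490578 -0.00419573  0.128     ]]
```

View pics/w9.png

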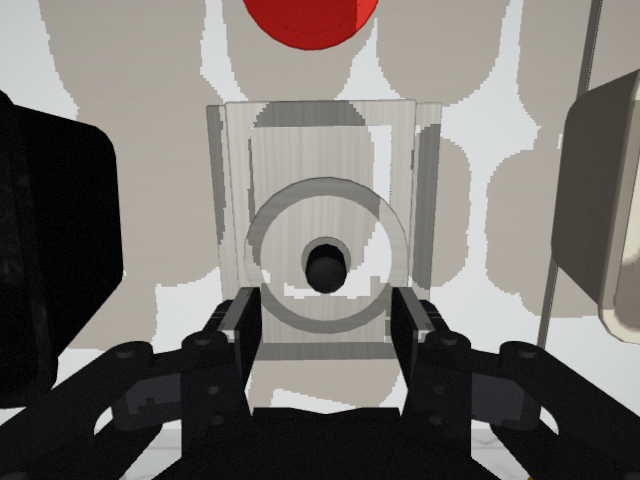

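>>> servo_tool(increments="3 -0.1 0 0 0.6; 5 -0.1 0 0 0.6; 6.2 -0.1 0 0 0.6; 6.55 -0.1 0 0 0.6; 6.55 -0.1 0 0 0.6; 6.55 -0.1 0 0 0.6; 6.55 -0.1 0 0 0; 6.55 -0.1 0 0 0; 6.55 -0.1 0 0 0; 6.55 -0.1 0 0 0; 6.55 -0.1 0 0 0")

```text
time: 16.95
ee_pos: [0.4711, -0.0032, 0.1042]
ee_rot: [[0.001, 1.0, 0.001], [-0.0, 0.001, -1.0], [-1.0, 0.001, 0.0]]
ft_force: [-2.7, -1.4, 6.6]
width: 0.0197
```

>>> servo_tool(increments="0 0 0 0 0; -0.5 0 0 0 0; -1.5 0 0 0 0; -3 0 0 0 0; -4.5 0 0 0 0; -6.5 0 0 0 0; -6.5 0 0 0 0; -6.5 0 0 0 0")

```text
time: 17.95
ee_pos: [0.4706, -0.0029, 0.1682]
ee_rot: [[-0.001, 1.0, 0.001], [0.0, 0.001, -1.0], [-1.0, -0.001, -0.0]]
ft_force: [-0.4, -0.6, -2.1]
width: 0.0199
```

```bash
python3 - <<'E'
from h import *
c=grab("wrist","w10"); crop(c,"w10",0,640,0,480,1);c=grab("scene","s10"); crop(c,"s10",200,450,130,320,3)
E
```

```text
(no output)
```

View pics/w10.png

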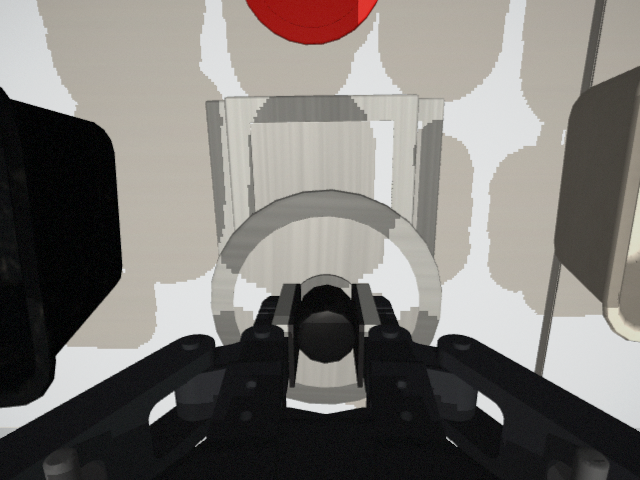

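View pics/s10.png

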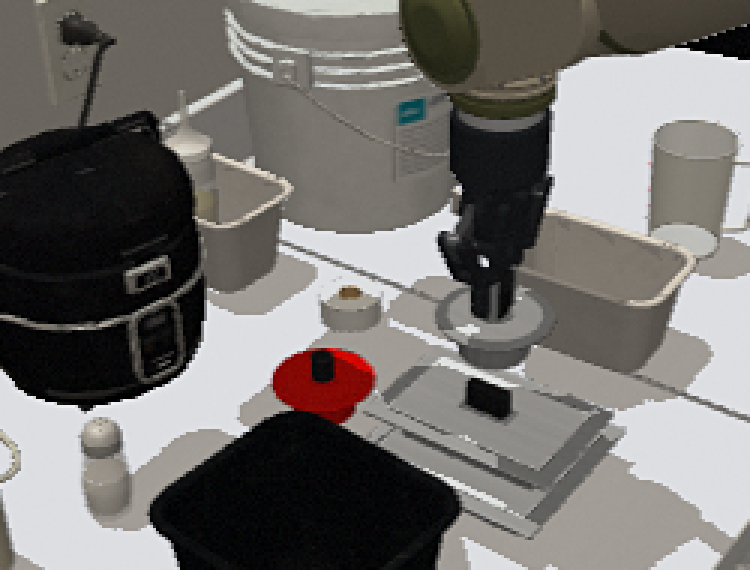

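>>> servo_tool(increments="-2 0 0 0 0; -4.5 0 0 0 0; -7 0 1 0 0; -8 0.5 3 0 0; -8 1 6 0 0; -8 1.5 10 0 0; -8 2 14 0 0; -8 2.5 18 0 0; -8 3.1 22 0 0; -8 3.1 26 0 0; -8 3.1 30 0 0; -8 3.1 34 0 0; -8 3.1 38 0 0; -8 3.1 41 0 0; -8 3.1 43 0 0; -7 3.1 44.2 0 0; -5 3.1 44.3 0 0; -3 3.1 44.3 0 0; -3 3.1 44.3 0 0; -3 3.1 44.3 0 0")

```text
time: 20.55
ee_pos: [0.5024, -0.4459, 0.1994]
ee_rot: [[0.0, 1.0, 0.001], [-0.001, 0.001, -1.0], [-1.0, 0.0, 0.001]]
ft_force: [-0.1, 0.6, -1.9]
width: 0.0202
```

```bash
python3 - <<'E'
from h import *
c=grab("wrist","w11"); crop(c,"w11",120,520,120,420,2)
E
```

```text
(no output)
```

View pics/w11.png

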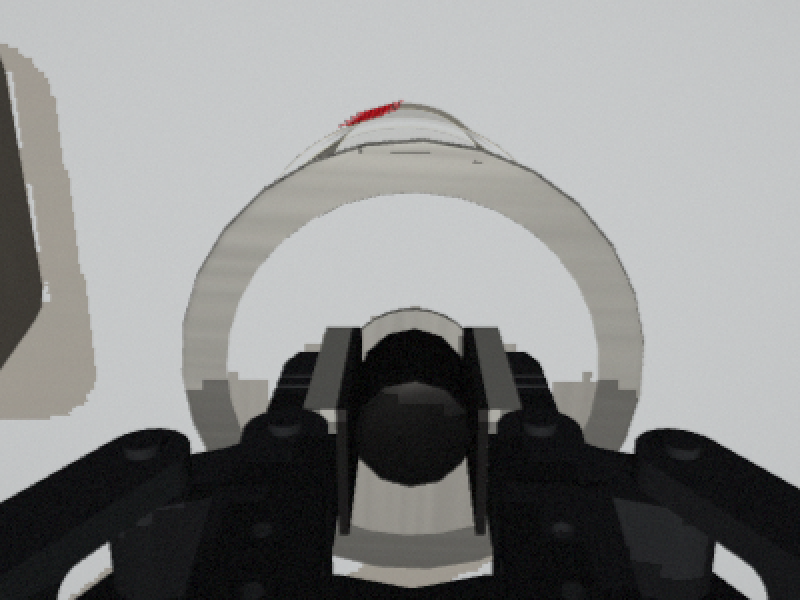

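>>> servo_tool(increments="1.5 0 0 0 0; 3 0 0 0 0; 4.5 0 0 0 0; 5.5 0 0 0 0; 6 0 0 0 0; 6.2 0 0 0 0; 6.35 0 0 0 0; 6.4 0 0 0 0; 6.4 0 0 0 0")

```text
time: 21.72
ee_pos: [0.5023, -0.4461, 0.1353]
ee_rot: [[0.001, 1.0, 0.0], [-0.001, 0.0, -1.0], [-1.0, 0.001, 0.001]]
ft_force: [-0.5, 0.6, -0.4]
width: 0.0201
```

>>> servo_tool(increments="0.1 0 0 0 0; 0.1 0 0 0 0; 0.1 0 0 0 0.35; 0.1 0 0 0 0.6; 0.1 0 0 0 0.6; 0.1 0 0 0 0.6; -1.5 0 0 0 0.6; -4 0 0 0 0.6; -8 0 0 0 0.6; -12 0 0 0 0.6; -12 -2 0 0 0.6; -12 -5 0 0 0.6; -12 -5 0 0 0.6; -12 -5 0 0 0.6")

```text
time: 23.48
ee_pos: [0.4527, -0.4461, 0.2556]
ee_rot: [[0.001, 1.0, 0.001], [-0.001, 0.001, -1.0], [-1.0, 0.001, 0.001]]
ft_force: [-0.1, -1.1, 0.0]
width: 0.0516
```

```bash
python3 - <<'E'
from h import *
c=grab("wrist","w12"); crop(c,"w12",220,420,80,230,4);c=grab("scene","s12"); crop(c,"s12",350,500,130,242,5)
E
```

View pics/w12.png

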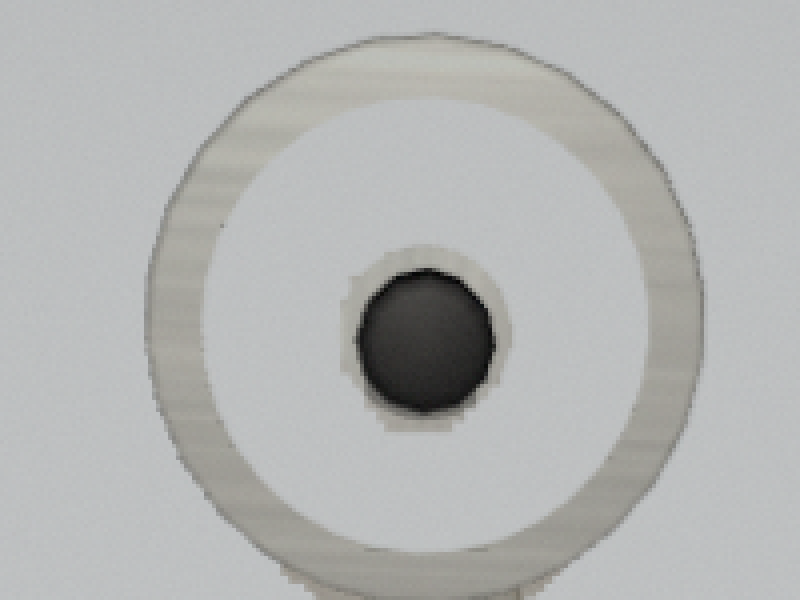

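View pics/s12.png

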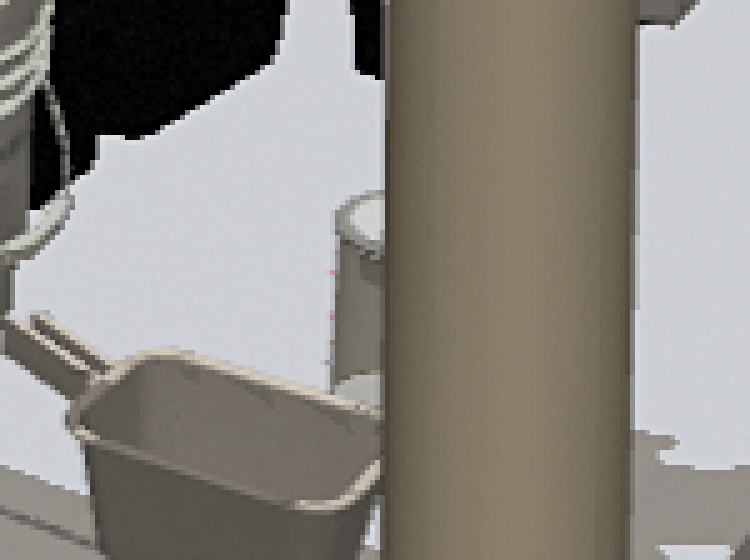

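>>> servo_tool(increments="0 0 -3 0 0.6; 0 0 -7 0 0.6; 0 0 -12 0 0.6; 0 0.5 -17 0 0.6; 0 1 -22 0 0.6; 0 1.5 -27 0 0.6; 0 1.8 -32 0 0.6; 0 1.8 -37 0 0.6; 0 1.8 -41 -0.6 0.6; 0 1.8 -44 -0.6 0.6; 3 1.8 -44.3 -0.6 0.6; 7 1.8 -44.3 -0.6 0.6; 11 1.8 -44.3 -0.6 0.6; 11.5 1.8 -44.3 -0.6 0.6; 11.5 1.8 -44.3 -0.6 0.6; 11.5 1.8 -44.3 -0.6 0.6")

```text
time: 25.58
ee_pos: [0.4709, -0.0032, 0.1413]
ee_rot: [[0.003, 1.0, 0.011], [-0.001, 0.011, -1.0], [-1.0, 0.003, 0.001]]
ft_force: [0.7, -0.8, 0.9]
width: 0.051
```

```bash
python3 - <<'E'
from h import *
c=np.load("pics/w12.npz"); f=lambda a,b:(220+a/4,80+b/4)
print(onz(c,[f(427,340)],.159),onz(c,[f(145,318),f(704,318),f(427,34),f(427,602)],.133))
c=grab("wrist","w13"); crop(c,"w13",0,640,0,480,1)
c=grab("scene","s13"); crop(c,"s13",350,500,130,242,5)
E
```

```text
[[ 0.50236064 -0.44745568  0.159     ]] [[ 0.50411557 -0.39985696  0.133     ]
 [ 0.50416499 -0.49434651  0.133     ]
 [ 0.54909303 -0.44746846  0.133     ]
 [ 0.45472433 -0.44758326  0.133     ]]
```

View pics/w13.png

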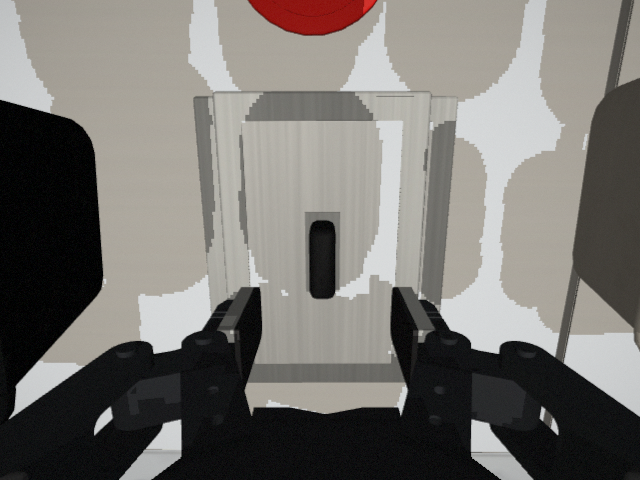

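View pics/s13.png

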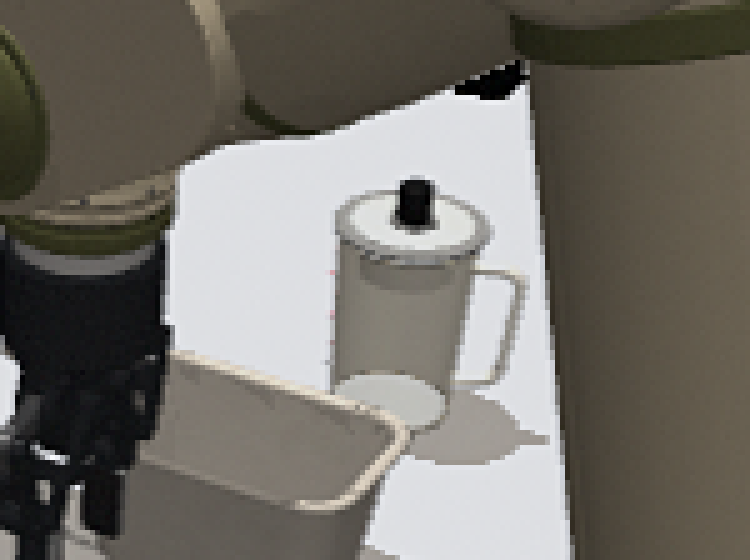

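```bash
python3 - <<'E'
from h import *
c=np.load("pics/w13.npz")
print(onz(c,[(322,259),(322,222),(321.5,297)],.094), proj(c,[[.4709,-.0032,.094]]))
E
```

```text
[[ 0.47620917 -0.00194641  0.094     ]
 [ 0.49581104 -0.001779    0.094     ]
 [ 0.45497548 -0.00186162  0.094     ]] [[324.31665713 268.72267254]]
```

```bash
python3 - <<'E'
from h import *
c=np.load("pics/w13.npz")
crop(c,"w13c",180,470,80,400,1.8)
print(onz(c,[(323,92),(323,382),(215,92),(431,93),(246,350),(400,350)],.068))
E
```

```text
[[ 0.56013792 -0.00151167  0.068     ]
 [ 0.38448068 -0.00313043  0.068     ]
 [ 0.55950837  0.05537673  0.068     ]
 [ 0.5602731  -0.05844095  0.068     ]
 [ 0.40711366  0.04556546  0.068     ]
 [ 0.4081861  -0.05139949  0.068     ]]
```

View pics/w13c.png

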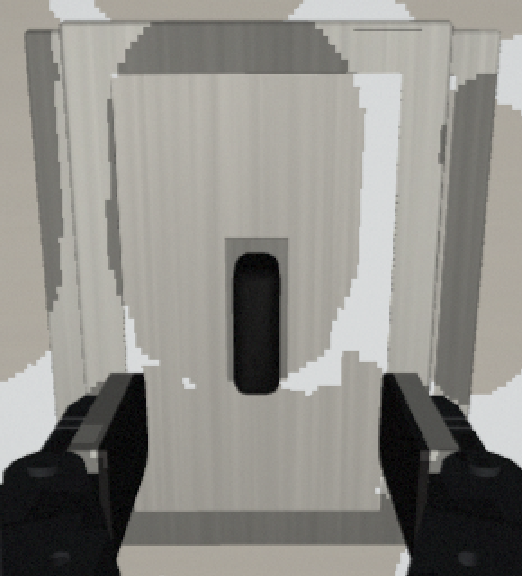

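>>> servo_tool(increments="3 0.2 -0.1 0 0.6; 5 0.2 -0.1 0 0.6; 6.5 0.2 -0.1 0 0.6; 7 0.2 -0.1 0 0.6; 7 0.2 -0.1 0 0.6; 7 0.2 -0.1 0 0.6; 7 0.2 -0.1 0 0; 7 0.2 -0.1 0 0; 7 0.2 -0.1 0 0; 7 0.2 -0.1 0 0; 7 0.2 -0.1 0 0")

```text
time: 27.05
ee_pos: [0.4721, -0.002, 0.0701]
ee_rot: [[0.001, 1.0, 0.011], [-0.0, 0.011, -1.0], [-1.0, 0.001, 0.0]]
ft_force: [-0.6, 0.9, 4.6]
width: 0.013
```

>>> servo_tool(increments="0 0 0 0 0; -0.5 0 0 0 0; -1.5 0 0 0 0; -3 0 0 0 0; -4.5 0 0 0 0; -6.5 0 0 0 0; -6.5 0 0 0 0; -6.5 0 0 0 0")

```text
time: 28.05
ee_pos: [0.4716, -0.0019, 0.1345]
ee_rot: [[-0.001, 1.0, 0.011], [0.0, 0.011, -1.0], [-1.0, -0.001, -0.0]]
ft_force: [0.2, 0.2, -2.4]
width: 0.0131
```

```bash
python3 - <<'E'
from h import *
c=grab("wrist","w14"); crop(c,"w14",0,640,0,480,1);c=grab("scene","s14"); crop(c,"s14",200,450,130,320,3)
E
```

```text
(no output)
```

View pics/w14.png

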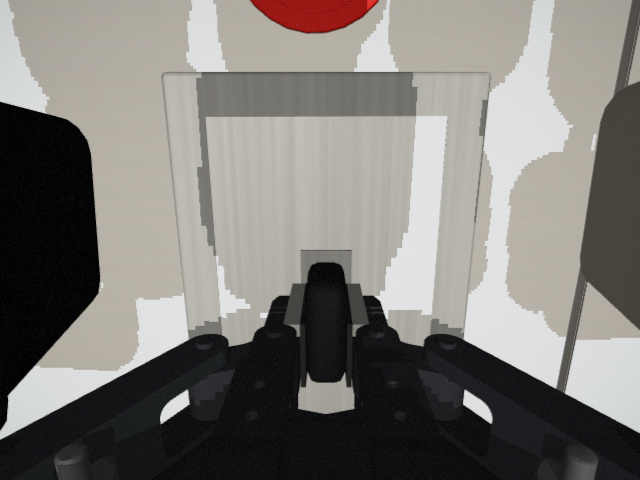

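View pics/s14.png

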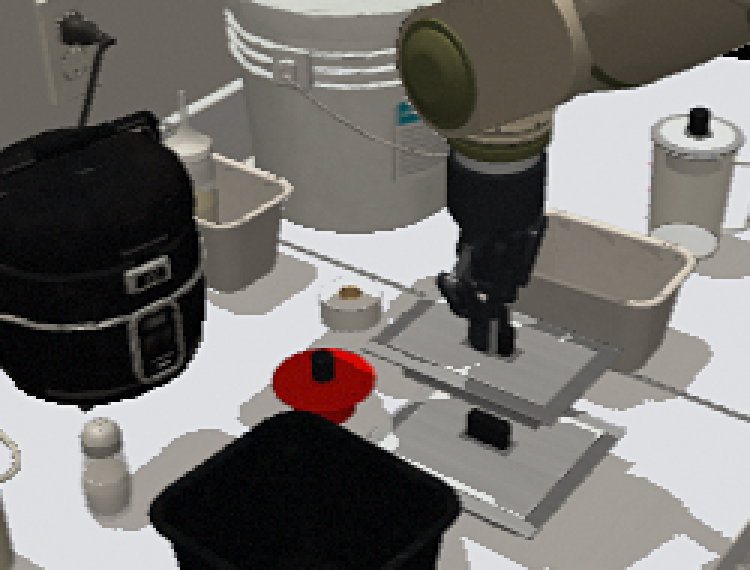

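```bash
python3 - <<'E'
from h import *
c=np.load("pics/w14.npz")
q=onz(c,[(163,73),(490.5,73),(327,73),(187,300),(470,300)],.1324); print(q)
E
```

```text
[[ 0.55899161  0.05481078  0.1324    ]
 [ 0.56021841 -0.05898699  0.1324    ]
 [ 0.55960616 -0.00219439  0.1324    ]
 [ 0.47356577  0.05363296  0.1324    ]
 [ 0.47486265 -0.06120914  0.1324    ]]
```

>>> servo_tool(increments="-2 0 0 0 0; -4 0 0 0 0; -6 0 1 0 0; -6 0.5 3 -0.5 0; -6 1 6 -1.1 0; -6 1.5 9 -1.1 0; -6 2 12 -1.1 0; -6 2.5 15 -1.1 0; -6 2.9 18 -1.1 0; -6 2.9 20.5 -1.1 0; -6 2.9 22.3 -1.1 0; -6 2.9 23.1 -1.1 0; -4.5 2.9 23.1 -1.1 0; -3 2.9 23.1 -1.1 0; -3 2.9 23.1 -1.1 0; -3 2.9 23.1 -1.1 0")

```text
time: 30.15
ee_pos: [0.5037, -0.2324, 0.165]
ee_rot: [[0.0, 1.0, 0.031], [-0.0, 0.031, -1.0], [-1.0, 0.0, 0.0]]
ft_force: [0.1, -0.3, -2.6]
width: 0.0128
```

```bash
python3 - <<'E'
from h import *
c=grab("wrist","w15"); crop(c,"w15",0,640,0,480,1)
E
```

```text
(no output)
```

View pics/w15.png

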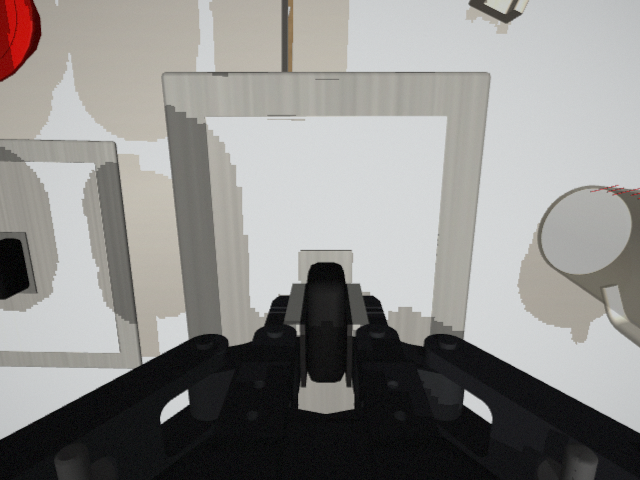

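>>> servo_tool(increments="1.5 0 0 0 0; 3 -0.05 0 0 0; 4.5 -0.05 0 0 0; 5.5 -0.05 0 0 0; 6 -0.05 0 0 0; 6.2 -0.05 0 0 0; 6.35 -0.05 0 0 0; 6.4 -0.05 0 0 0; 6.4 -0.05 0 0 0")

```text
time: 31.32
ee_pos: [0.5031, -0.2327, 0.1012]
ee_rot: [[0.0, 1.0, 0.03], [-0.0, 0.03, -1.0], [-1.0, 0.0, 0.0]]
ft_force: [-0.2, -0.3, -0.3]
width: 0.0129
```

```bash
python3 - <<'E'
from h import *
c=grab("wrist","w16"); crop(c,"w16",0,640,0,480,1);c=grab("scene","s16"); crop(c,"s16",330,490,130,250,5)
E
```

```text
(no output)
```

View pics/w16.png

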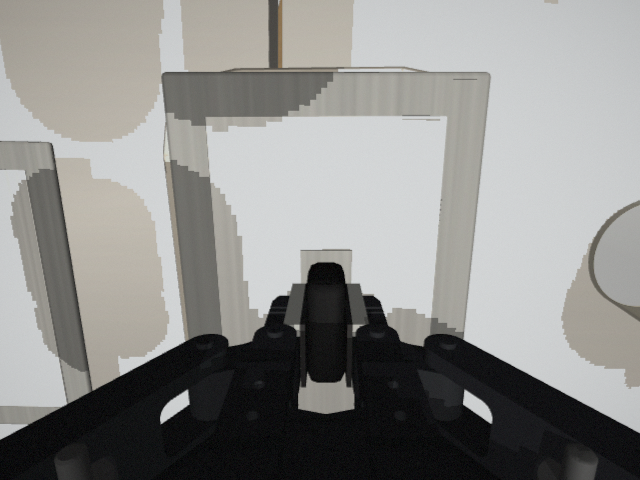

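View pics/s16.png

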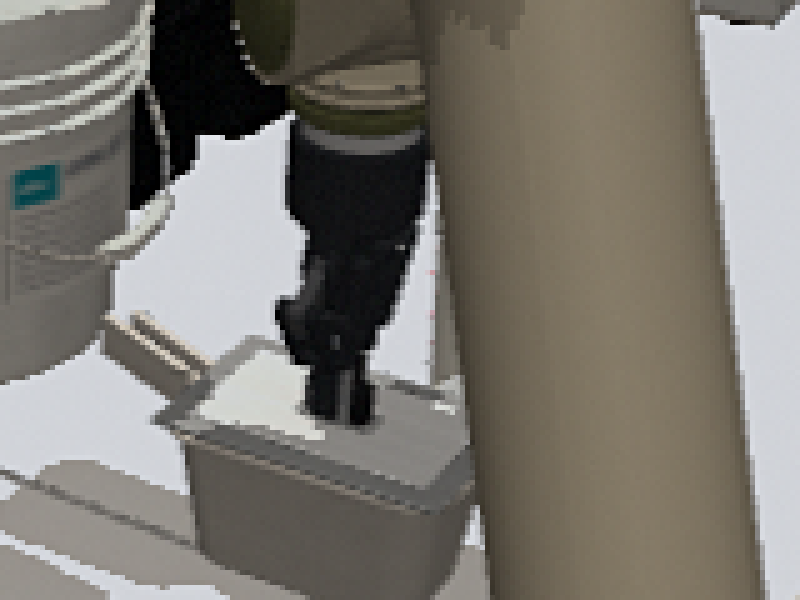

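>>> servo_tool(increments="0.1 0 0 0 0; 0.1 0 0 0 0; 0.1 0 0 0 0.35; 0.1 0 0 0 0.6; 0.1 0 0 0 0.6; 0.1 0 0 0 0.6; -1.5 0 0 0 0.6; -4 0 0 0 0.6; -8 0 0 0 0.6; -12 0 0 0 0.6; -14 -2 0 0 0.6; -14 -4 0 0 0.6; -14 -4 0 0 0.6; -14 -4 0 0 0.6")

```text
time: 33.17
ee_pos: [0.4634, -0.2339, 0.2412]
ee_rot: [[0.001, 1.0, 0.03], [-0.0, 0.03, -1.0], [-1.0, 0.001, 0.0]]
ft_force: [-0.3, -0.1, -0.4]
width: 0.0513
```

```bash
python3 - <<'E'
from h import *
c=grab("wrist","w17"); crop(c,"w17",200,440,60,300,2.5)
E
```

```text
(no output)
```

View pics/w17.png

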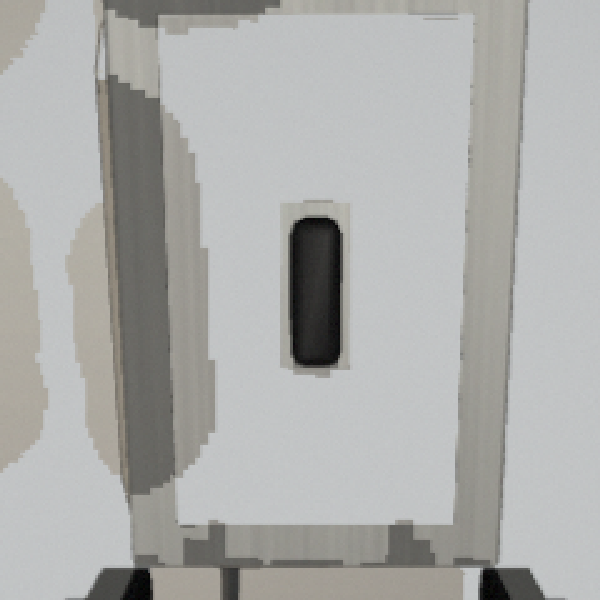

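>>> servo_tool(increments="0 0 -3 0 0.6; 0 0.5 -7 0 0.6; 0 1 -12 0 0.6; 0 1.4 -17 1.1 0.6; 0 1.4 -21 1.1 0.6; 3 1.4 -23.1 1.1 0.6; 7 1.4 -23.1 1.1 0.6; 11 1.4 -23.1 1.1 0.6; 13 1.4 -23.1 1.1 0.6; 13 1.4 -23.1 1.1 0.6; 13 1.4 -23.1 1.1 0.6")

```text
time: 34.6
ee_pos: [0.4707, -0.0026, 0.1116]
ee_rot: [[0.001, 1.0, 0.011], [-0.0, 0.011, -1.0], [-1.0, 0.001, 0.0]]
ft_force: [0.4, -0.5, 0.2]
width: 0.0515
```

```bash
python3 - <<'E'
from h import *
c=grab("wrist","w18"); crop(c,"w18",0,640,0,480,1)
c=grab("scene","s18"); crop(c,"s18",290,490,130,280,4)
E
```

```text
(no output)
```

View pics/w18.png

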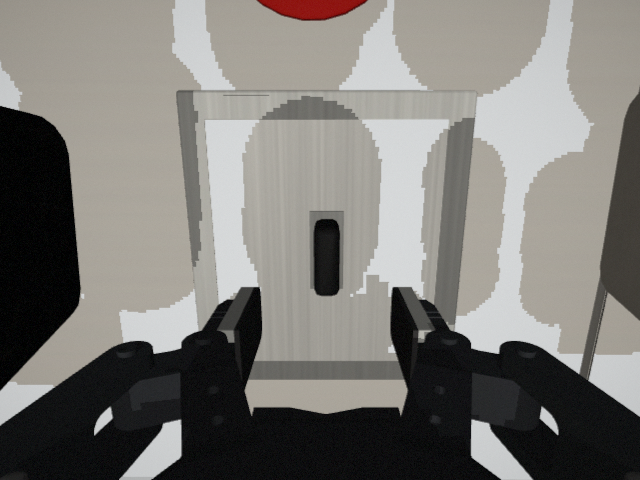

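View pics/s18.png

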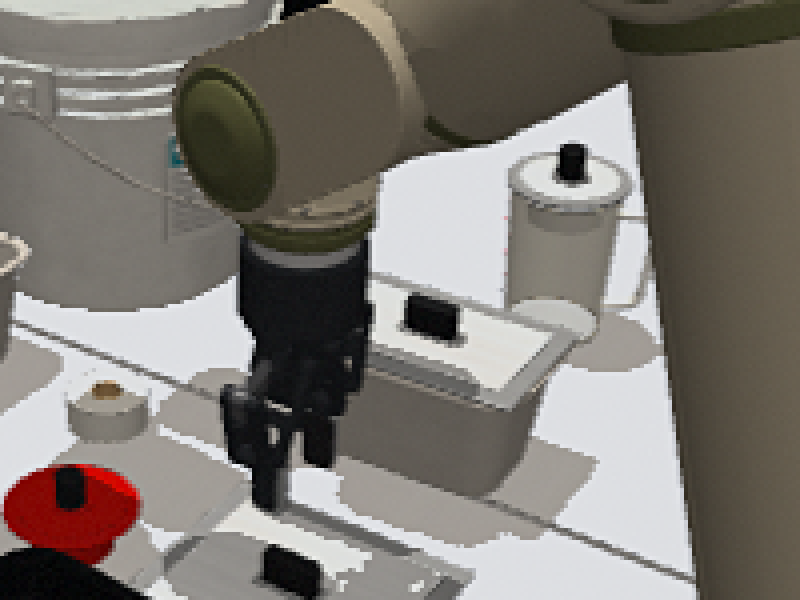

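>>> servo_tool(increments="3 0.15 0.1 0 0.6; 5.5 0.15 0.1 0 0.6; 7 0.15 0.1 0 0.6; 7.5 0.15 0.1 0 0.6; 7.5 0.15 0.1 0 0.6; 7.5 0.15 0.1 0 0.6; 7.5 0.15 0.1 0 0; 7.5 0.15 0.1 0 0; 7.5 0.15 0.1 0 0; 7.5 0.15 0.1 0 0; 7.5 0.15 0.1 0 0")

```text
time: 36.08
ee_pos: [0.4718, -0.0036, 0.0362]
ee_rot: [[0.001, 1.0, 0.011], [-0.0, 0.011, -1.0], [-1.0, 0.001, 0.0]]
ft_force: [0.2, 0.8, 5.8]
width: 0.0129
```

>>> servo_tool(increments="0 0 0 0 0; -0.5 0 0 0 0; -1.5 0 0 0 0; -3 0 0 0 0; -5 0 0 0 0; -7.5 0 0 0 0; -10 0 0 0 0; -13 0 0 0 0; -15 0 0 0 0; -15 0 0 0 0; -15 0 0 0 0")

```text
time: 37.45
ee_pos: [0.471, -0.0034, 0.1852]
ee_rot: [[-0.001, 1.0, 0.011], [0.0, 0.011, -1.0], [-1.0, -0.001, -0.0]]
ft_force: [0.2, -0.0, -3.3]
width: 0.0134
```

```bash
python3 - <<'E'
from h import *
c=grab("wrist","w19"); crop(c,"w19",0,640,0,480,1)
E
```

```text
(no output)
```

View pics/w19.png

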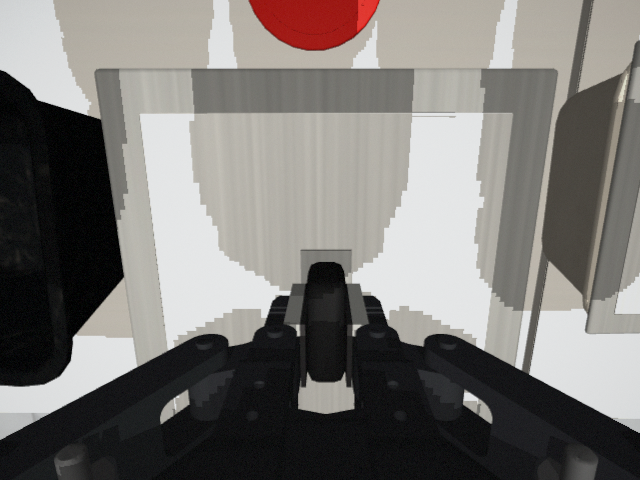

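>>> servo_tool(increments="-1 0 0 0 0; -3 0 -1 0 0; -4 0.5 -3 1 0; -4 1 -6 2 0; -4 1.4 -9 3 0; -4 1.4 -12 4 0; -4 1.4 -15 4.8 0; -4 1.4 -18 4.8 0; -4 1.4 -20.5 4.8 0; -4 1.4 -22.3 4.8 0; -3 1.4 -23.1 4.8 0; -1.5 1.4 -23.1 4.8 0; 0 1.4 -23.1 4.8 0; 0 1.4 -23.1 4.8 0; 0 1.4 -23.1 4.8 0")

```text
time: 39.38
ee_pos: [0.4833, 0.2273, 0.1861]
ee_rot: [[0.001, 0.997, -0.073], [0.0, -0.073, -0.997], [-1.0, 0.001, -0.0]]
ft_force: [0.2, -0.5, -3.4]
width: 0.0127
```

```bash
python3 - <<'E'
from h import *
c=grab("wrist","w20"); crop(c,"w20",0,640,0,480,1)
c=grab("scene","s20"); crop(c,"s20",200,400,200,350,4)
E
```

```text
(no output)
```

View pics/w20.png

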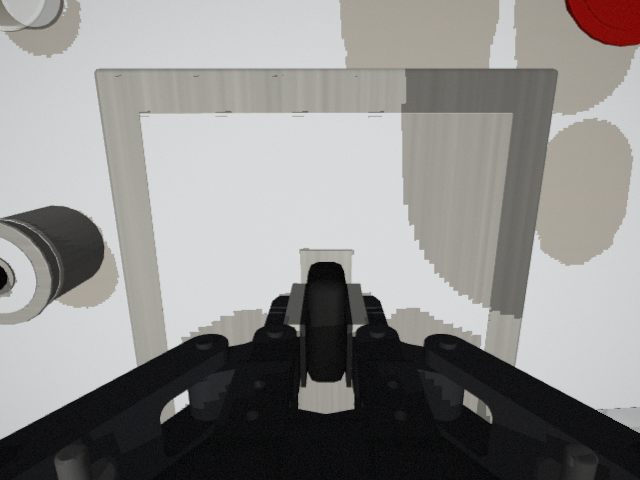

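View pics/s20.png

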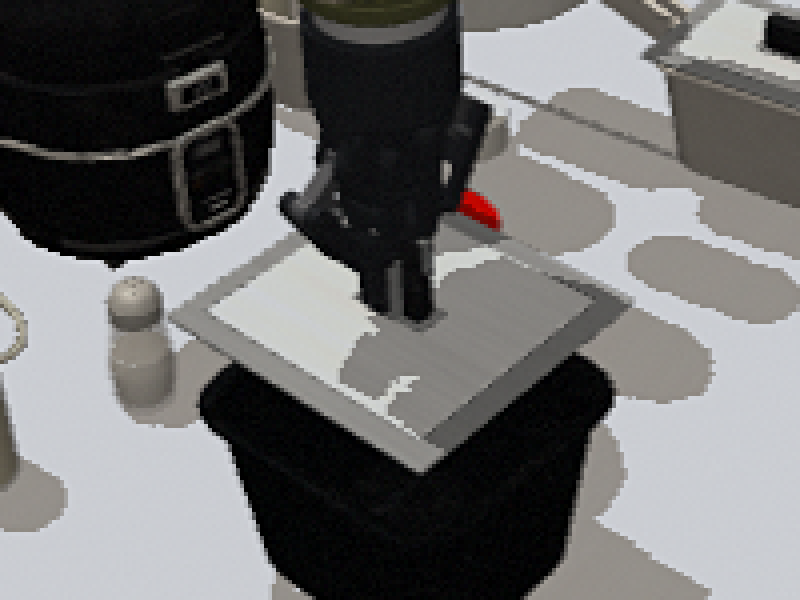

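>>> servo_tool(increments="1 0 0 0 0; 2.5 0 0 0 0; 4 0 0 0 0; 4.8 0 0 0 0; 5.2 0 0 0 0; 5.4 0 0 0 0; 5.5 0 0 0 0; 5.5 0 0 0 0; 5.5 0 0 0 0")

```text
time: 40.6
ee_pos: [0.4831, 0.2276, 0.1313]
ee_rot: [[0.001, 0.997, -0.073], [0.0, -0.073, -0.997], [-1.0, 0.001, -0.0]]
ft_force: [-1.5, -0.2, 1.3]
width: 0.0128
```

```bash
python3 - <<'E'
from h import *
c=grab("wrist","w21"); crop(c,"w21",0,640,0,480,1)
c=grab("scene","s21"); crop(c,"s21",200,400,220,370,4)
E
```

```text
(no output)
```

View pics/w21.png

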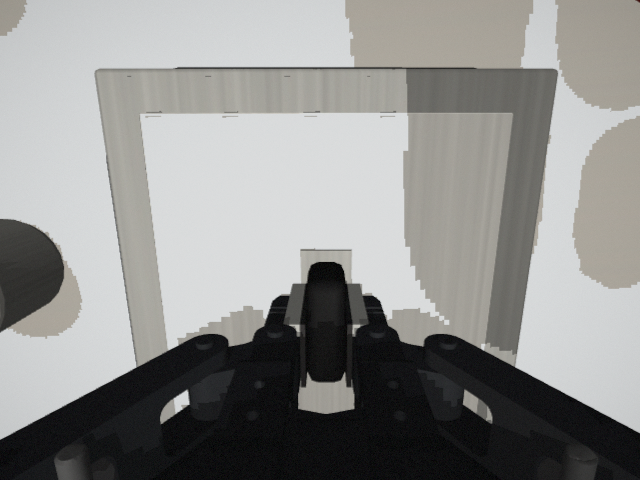

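View pics/s21.png

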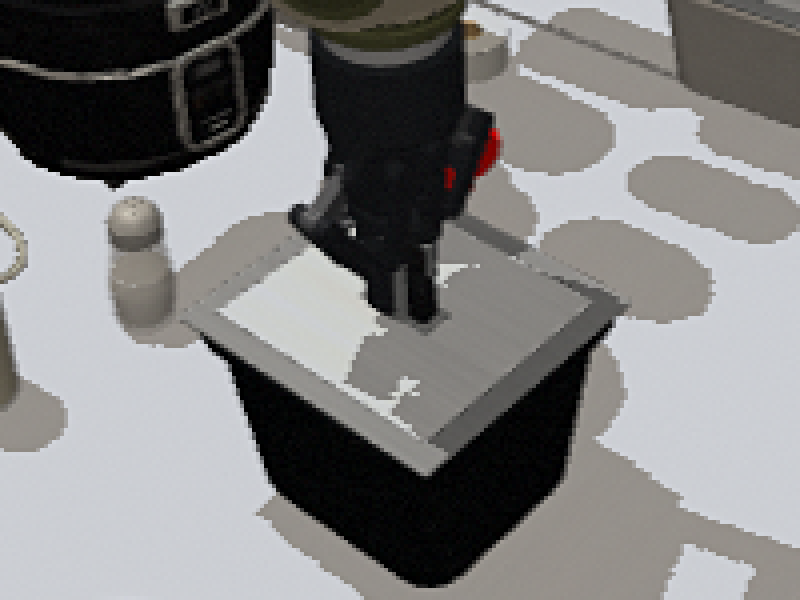

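>>> servo_tool(increments="0 0 0 0 0.35; 0 0 0 0 0.6; 0 0 0 0 0.6; 0 0 0 0 0.6; -1.5 0 0 0 0.6; -4 0 0 0 0.6; -8 0 0 0 0.6; -12 0 0 0 0.6; -16 -2 0 0 0.6; -20 -4 0 0 0.6; -22 -4 0 0 0.6; -22 -4 0 0 0.6; -22 -4 0 0 0.6")

```text
time: 42.32
ee_pos: [0.4429, 0.2304, 0.35]
ee_rot: [[-0.001, 0.997, -0.073], [-0.0, -0.073, -0.997], [-1.0, -0.001, 0.0]]
ft_force: [0.6, -0.1, -0.1]
width: 0.0516
```

```bash
python3 - <<'E'
from h import *
c=grab("wrist","w22"); crop(c,"w22",0,640,0,480,1)
c=grab("scene","s22"); crop(c,"s22",0,640,0,480,1)
c=grab("top","t22"); crop(c,"t22",120,530,170,330,1.9)
E
```

```text
(no output)
```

View pics/w22.png

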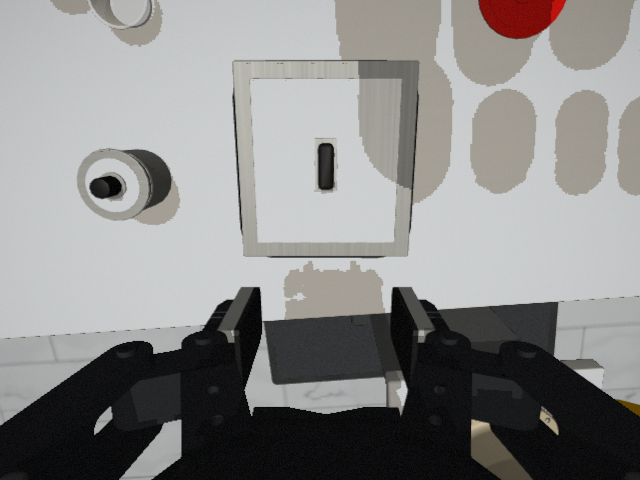

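View pics/s22.png

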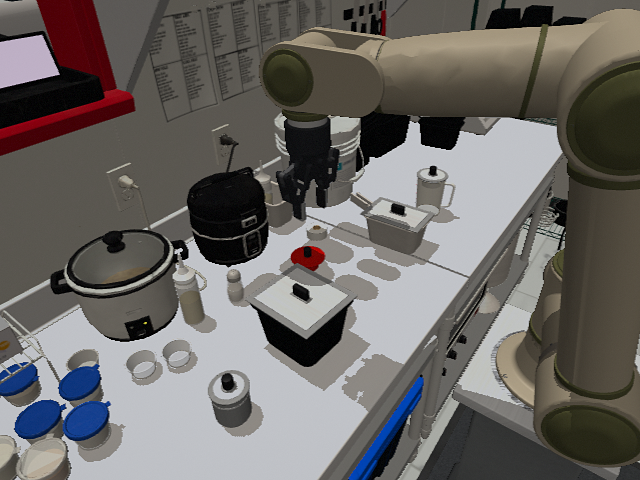

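View pics/t22.png

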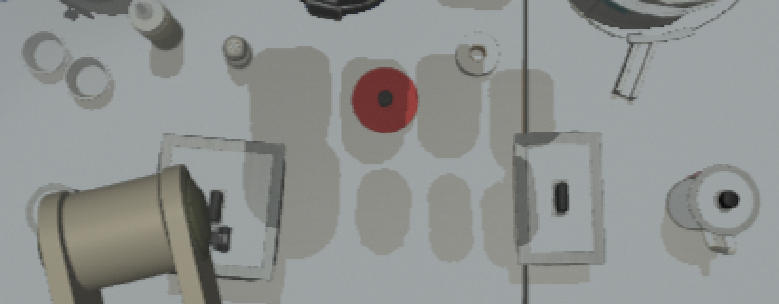

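```bash
python3 - <<'E'
from workcell import *
from h import *
a=np.load("pics/top0.npz")["im"].astype(int);b=np.load("pics/t22.npz")["im"].astype(int)
for n,(x0,x1,y0,y1) in dict(shaker=(236,256,186,208),label=(357,385,185,212)).items(): print(n,abs(a-b)[y0:y1,x0:x1].mean())
c=np.load("pics/w22.npz"); q=onz(c,[(233,61),(419,61),(408,256),(244,257)],.129); print(q.mean(0)[:2])
print(read_state()["ft_force"]); print(sign_off())
E
```

```text
shaker 5.836363636363636
label 5.302910052910053
[0.48281242 0.22659411]
[-0.62165091  0.30384328  0.64993668]
the job is handed in; nothing more can be done
None
```

I unstacked the four lids from the top down (sauce pot, jug, steel pan, black pan) and set each one on its own container, grip up. Then I opened the gripper, raised it clear and handed the job in at about 42 s.

**Seating:** The last pictures show all four lids sitting flat:

| Lid | Offset from its container's mouth |
|---|---|
| Sauce pot | about 1 mm |
| Jug | about 2 mm |
| Steel pan | about 1 mm, judged from the visible rim |
| Black pan | about 1.5 mm |

- **Forces:** On seating, the wrist force was 5.3 N on the pot and 1.3 N on the black pan. On the jug and steel pan it was still about −0.4 N when I checked. I lowered those two another 1 mm before release and have no force reading after that; their seating rests on the pictures. The highest force reported at the end of any move was about 7 N.
- **Containers and bystanders:** The shaker and label roll look unmoved in before/after top views. A rough pixel comparison there showed small differences (about 5 to 6 grey levels of 255), with no visible shift. I did not measure the containers separately after closing; they look to be standing where they were.
- **Disagreement:** The top and wrist cameras differed by 2 to 4 mm in x. I used the wrist camera for both lids and containers so the error would mostly cancel.

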